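# Cycle the chamber flap, then hold the enabling lever in its middle position

### The job

Check the door interlock of the small bench test chamber: pull its bottom-hinged front flap down as far as it goes, then push it back up until it is fully shut. Only then press the sprung enabling lever on the separate stand down to its middle position, level with the pointer on the post beside it, and keep it pressed there: the job finishes while you are still holding it, and the lever must never be pushed all the way down. Leave the other things on the worktop where they are.

Things in the scene. Friction and masses are not known exactly. Their poses are not given: they have to be found in the camera images.
- chamber: White and grey box-shaped test chamber, fixed, 150 deep (x) x 200 wide (y) x 165 mm high, flat roof, turned at most 0.15 rad. Origin on the worktop below the middle of its front face; own x points into the chamber (away from the robot), y to its left, z up.
- flap_hinge (a point): Middle of the flap's hinge line: on the chamber's front face, 30 mm above the worktop; the line runs along the chamber's y. The flap is a grey framed panel with a clear window, 196 wide x 134 high x 12 mm thick, lying in front of the front face; its inner face passes through the hinge line.
- flap_lip (a point): Middle of the top edge of the flap's bare metal lip; moves with the flap. The lip, 70 wide x 12 mm thick, continues the panel upward in the middle to 180 mm from the hinge line; with the flap shut it stands 45 mm above the chamber roof, free in front and behind, to be hooked from behind or pinched from above.
- flap (a joint): Opening angle of the flap (rad): 0 shut, upright; grows as its top comes down towards the robot; 1.15 at the stop (lip edge then 104 mm above the worktop, 164 mm in front of the chamber's front face). Friction hinge: stays at any angle, turning it takes 0.1 to 0.5 N m. Starts shut or ajar up to 0.12.
- lever_stand: Grey fixed stand, left or right of the chamber, turned at most 0.3 rad; base plate 180 (x) x 100 mm (y), origin on the worktop under its middle. The lever points along own -x from two cheeks 127 mm high. A gate post, 150 mm high, stands 55 mm to -x of the origin and 45 mm to the +y side; its pointer, 110 mm up, reaches to 26 mm from the lever's middle plane.
- lever_pad (a point): Middle of the upper face of the lever's black pad (45 long x 36 wide x 12 mm); moves with it. Pad centre is 105 mm from the pivot axis, which is level, along the stand's y, 55 mm to +x of the stand's origin, 110 mm up. In the middle position the lever is level: this point is then 116 mm above the worktop, 50 mm to -x of the stand's origin.
- enable_lever (a joint): Angle of the sprung lever (rad): 0 released (pad raised, 0.3 rad above level), 0.3 middle position (level), 0.6 bottom stop; grows as it is pressed down. Springs back when let go; pressing the pad takes about 3 N at the start, 8 N at the middle, 13 N at the bottom.
- cryo_box: Bystander: white cardboard storage box 132 x 132 x 50 mm, loose; stands left or right of the chamber, where the lever stand is not. Origin under its centre.
- tape_roll: Bystander: roll of tape, 52 mm across, 19 mm high, loose. Origin under its centre.
- timer: Bystander: small white timer, 64 x 66 x 19 mm, loose. Origin under its centre.
- bottle_amber: Bystander: brown bottle, 64 mm across, 135 mm high, loose. Origin under its centre.
Not all that is in view belongs to the job. There is more than one size of the lever_stand; the job needs the larger.

How it is judged:
On the way, in this order (a step that is already met when the one before it is completed fails the run):
1. the flap is pulled down as far as it goes (value of joint flap above 1.05 rad), for 0.1 s.
2. the flap is pushed up fully shut (value of joint flap below 0.06 rad), for 0.2 s.
3. the lever is held in its middle position by the robot, the flap still shut (value of joint flap below 0.06 rad and value of joint enable_lever between 0.2 and 0.4 rad and contact force between any of the fingers, the arm and enable_lever above 2 N), for 0.5 s.
At the end, for the whole second after the job is handed in: The flap is shut (within 0.06 rad), and the robot holds the lever still in its middle position, 0.3 rad +- 0.1 (about +-10 mm at the pad), pressing it with more than 2 N (all of step 3 and velocity of joint enable_lever between -0.1 and 0.1 rad/s); the arm keeps its last pose, push and grip.
It fails at once if the lever is pushed all the way down (past 0.5 rad) (value of joint enable_lever above 0.5 rad).
It fails at once if the lever is pressed (past 0.15 rad) while the flap is not shut (over 0.12 rad open) (value of joint enable_lever above 0.15 rad and value of joint flap above 0.12 rad).
It fails at once if a bystander is moved by more than 30 mm (distance of any of cryo_box, tape_roll, timer, bottle_amber from where it was at the start of the episode above 0.03 m).
It also fails if it takes over 48 s, if anything falls off the work surface, if the arm or the gripper's body presses on something with over 40 N, if the wrist force passes 120 N, or if a joint passes its speed limit or range.

### The arm

A 6-joint arm with a two-finger parallel gripper is mounted at the origin on a cart in front of the work surface, level with it; the furniture and walls round the work are solid. World frame = base frame: x ahead of the robot, y to its left, z up, the work surface at z = 0. Lengths are in m, angles in rad, forces in N, time in s.
With the tool pointing down it reaches from about 0.375 to 0.9 m from the base axis. Payload 3.1 kg.
Tool frame: the origin (TCP) lies on the mounting face of the last link; the fingertips stand 182 mm ahead of it and the grasp point (between the pads) lies 164 mm ahead of it; z points along the fingers, y is the direction in which the jaws open and shut (so a half turn about z gives the same grasp; the last joint's range is limited). The gripper opens to 87 mm and grips with 3 to 60 N. Pads are 19 mm wide; open, the fingers measure 117 mm over their backs; the gripper's body (75 mm by 190 mm) begins 51 mm behind the grasp point.
Start: joints at [1.028, 0.527, 1.433, -0, 1.181, -0.178], TCP at [0.222, 0.584, 0.405] pointing down, gripper open.
Joint ranges: [-3.08, 3.08], [-0.75, 2.2], [0.22, 2.44], [-1.43, 4.57], [0, 2.65], [-2.85, 2.85]. Speed limits (rad/s): [2.79, 2.79, 3.14, 3.14, 3.14, 3.14].

### API

Orientations are given as a unit quaternion [x, y, z, w].
In Python, from rig import robot, camera, camera_model gives the robot as it stands.
- The arm moves only by the tool drive_tool, never from a script. Its argument "plan" is a list that holds one entry, the list of rows, each a list of 6 numbers: the shift along the world's x, y, z in units of 2.5 cm (1.0 is 2.5 cm), then the turn, a rotation vector about the world's x, y, z in units of 6 degrees (1.0 is 6 degrees). A call has 1 to 8 rows; each row shifts and turns the commanded pose from where the row before left it; what a row does not reach is not made up. A row lasts 1/8 s, in which the tool goes at most 62.5 mm and 10.7 degrees, less where a joint would pass 70% of its speed; a pose out of reach is approached as far as the arm can. A call with a number of a shift or a turn outside -1 to 1 is refused whole. A call with a gripper value outside its range is refused whole. "grip" is the closure, from 0 (fully open) to 1 (shut), set as the call begins (left out, the last holds). The fingers move at their own pace and stop on an object; "force" is the grip in N (left out, the last holds). Time passes only in rows, so rows that do not move let the fingers close. It gives the time, the measured TCP pose, the force and the opening at its end, in the units of the state.
- robot.get_obs(): the state, without advancing time (a new reading comes with each control period).
- camera(name): name is "scene" or "top" or "wrist"; returns the picture (480x640x3 uint8, red, green, blue); there is no depth.
- camera_model(name): a dict with "K" (3x3 intrinsics, pixels), "world_to_cam" (4x4, takes a point from world to camera coordinates); the wrist camera has in their place "tool_from_camera" (4x4, takes a point from camera to tool coordinates, whose origin is the TCP and whose axes are the flange's). Camera axes: x right, y up, looking along -z (the intrinsics and any distortion apply to the point x, -y, -z); pixel columns grow to the right and rows downward; lengths in m; the calibration is good to about 2 mm. A picture is of the moment at which its call begins: read the wrist's pose just before it. camera_model takes no time and is no camera call.
- robot.hand_in(): hands the job in, once; it reports no verdict.
The state is a dict: "time": time; "q": joint angles; "joint_velocities": joint speeds; "joint_torque": joint torques, N m; "position": TCP position; "tool_rot": TCP orientation; "ft_force": force on the tool from outside, world axes, zero at the start; "moment": the same for the moment, N m; "grip_width": finger opening in m.
Only numpy, scipy, OpenCV 4.12 (cv2) and the standard library are available. Lean on these libraries where they do the work, as an engineer would, in place of code of your own. Each camera call takes 0.05 s, during which the arm holds its last target.

## Working session

There is one attempt and no reset: what is moved stays moved. The work goes in short steps, Python scripts to look and compute and a tool call to move; the robot and the scene stay as the last step left them, time stands still between calls to the robot, and variables do not carry over. Pictures are saved under pics/ and viewed, and the job is handed in when it is done.

Besides the shell and the picture viewer there is one more tool, called after ">>>" as name([rows], argument=value, ...), one row to a line, values as JSON. drive_tool: Moves the arm, as the interface text tells. Shifts and turns lie within -1 to 1; 1 stands for 2.5 cm of shift or 6 degrees of turn. Its arguments: {"type":"object","properties":{"plan":{"type":"array","items":{"type":"array","items":{"type":"array","items":{"type":"number","minimum":-1,"maximum":1}}}},"grip":{"type":"number"},"force":{"type":"number"}},"required":["plan"]}

```bash
ls; mkdir -p pics; python3 - <<'E'
from rig import robot,camera,camera_model
import cv2,json
for n in ["scene","top","wrist"]:
    cv2.imwrite(f"pics/{n}0.png",camera(n)[:,:,::-1])
    m=camera_model(n); print(n,{k:(v.tolist() if hasattr(v,'tolist') else v) for k,v in m.items()})
print(robot.get_obs())
E
```

```text
pics
scene {'K': [[440.14946750700824, 0.0, 318.073444295009], [0.0, 440.14946750700824, 238.94230186895155], [0.0, 0.0, 1.0]], 'world_to_cam': [[-0.5371581815297711, -0.843436229185499, 0.008741585266751414, 0.1497320330714896], [0.591837397335801, -0.36949800833898994, 0.7163795899858574, -0.4705257161325049], [-0.6009905016973354, 0.3899827549147093, 0.6976559809381121, -1.370142399278105], [0.0, 0.0, 0.0, 1.0]]}
top {'K': [[499.51107083315725, 0.0, 324.9207612427028], [0.0, 499.51107083315725, 236.15996871476509], [0.0, 0.0, 1.0]], 'world_to_cam': [[-0.14383607912357982, -0.9896007517890547, -0.0012387093657854147, -0.09324581410264103], [0.9043093156210925, -0.13194734273704853, 0.4059735957245779, -0.5650014736077299], [-0.4019152199447871, 0.057273473817897734, 0.9138839670185509, -1.6005893820914476], [0.0, 0.0, 0.0, 1.0]]}
wrist {'K': [[365.9700264399768, 0.0, 319.12937733812663], [0.0, 365.9700264399768, 238.7936375358645], [0.0, 0.0, 1.0]], 'tool_from_camera': [[-0.0006734629175570976, 0.9531485808303883, 0.30250178397608385, 0.08351402565243533], [0.9999997705749396, 0.00
[... 163 characters left out ...]
.0, 0.0, 1.0]]}
{'time': 0.15, 'q': array([ 1.02851709e+00,  5.28249878e-01,  1.43360652e+00, -1.04279983e-05,
        1.18140314e+00, -1.78522387e-01]), 'joint_velocities': array([ 0.00059756, -0.00134938, -0.00270206,  0.0008754 ,  0.00197363,
        0.00039702]), 'joint_torque': array([ 4.52189133e-04, -4.40435135e+01, -1.76843512e+01,  6.33422239e-02,
        5.52720856e-02, -1.08377633e-04]), 'position': array([0.22221613, 0.58388046, 0.40399833]), 'tool_rot': array([ 1.80875318e-01,  9.83505681e-01, -7.81601710e-04, -2.89401743e-04]), 'ft_force': array([ 0.3361145 , -0.91243959, -0.46686458]), 'moment': array([-0.04534026,  0.00165379, -0.01166623]), 'grip_width': 0.08732002821218543}
```

View pics/scene0.png

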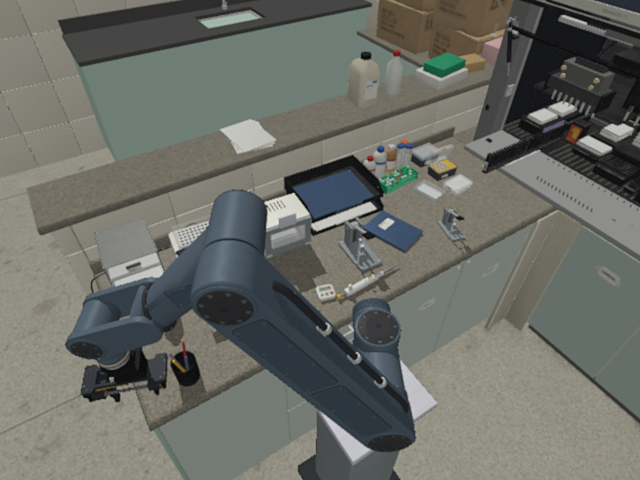

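View pics/top0.png

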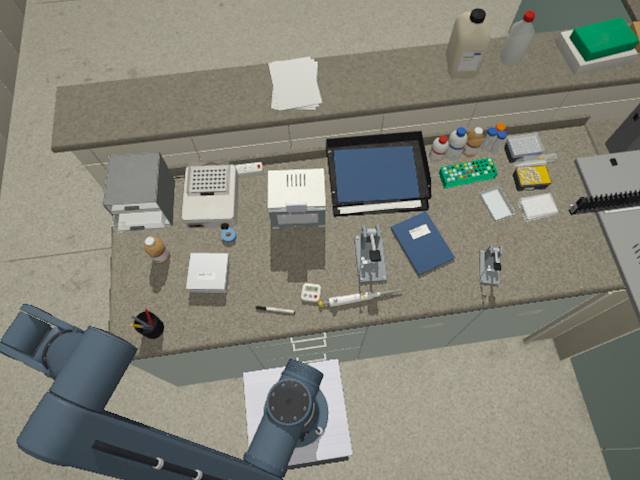

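View pics/wrist0.png

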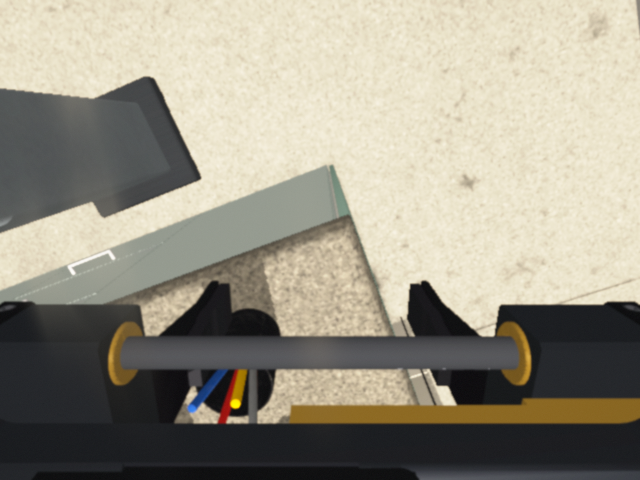

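The chamber is at about top (297,198) with the big stand at (371,252), the small decoy stand at (490,265), the cryo box at (207,272), the bottle at (155,248), the timer at (311,293) and the tape at (228,234). I'll zoom in next.

```bash
python3 - <<'E'
import cv2
t=cv2.imread("pics/top0.png")
cv2.imwrite("pics/topz.png",cv2.resize(t[160:310,240:440],None,fx=4,fy=4,interpolation=cv2.INTER_CUBIC))
s=cv2.imread("pics/scene0.png")
cv2.imwrite("pics/scenez.png",cv2.resize(s[180:310,250:420],None,fx=4.6,fy=4.6,interpolation=cv2.INTER_CUBIC))
E
```

```text
(no output)
```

View pics/topz.png

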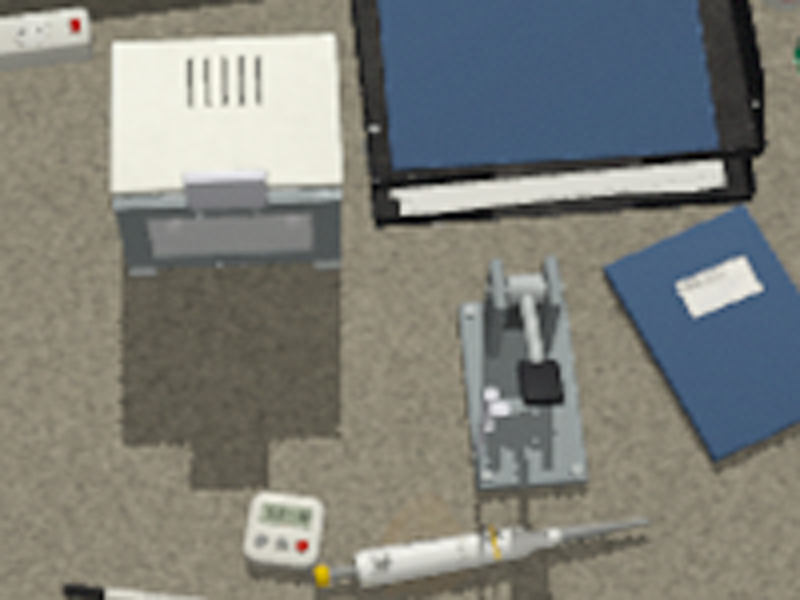

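View pics/scenez.png

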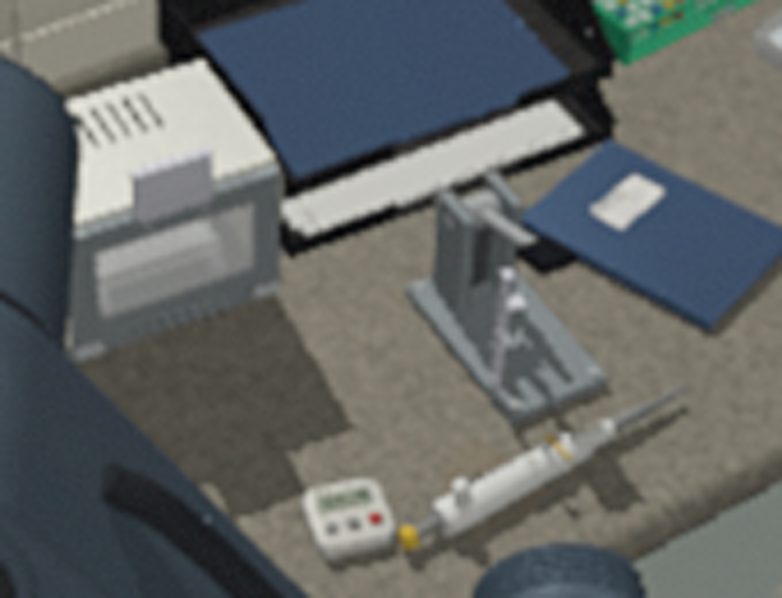

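```bash
cat > h.py <<'E'
import numpy as np
from rig import camera_model
def ray(name,px,z):
    m=camera_model(name);K=np.array(m["K"]);T=np.array(m["world_to_cam"])
    R=T[:3,:3];c=-R.T@T[:3,3]
    d=R.T@np.array([(px[0]-K[0,2])/K[0,0],-(px[1]-K[1,2])/K[1,1],-1])
    return c+d*(z-c[2])/d[2]
def proj(name,p):
    m=camera_model(name);K=np.array(m["K"]);T=np.array(m["world_to_cam"])
    q=T[:3,:3]@np.array(p)+T[:3,3]
    return K[0,2]+K[0,0]*q[0]/-q[2],K[1,2]-K[1,1]*q[1]/-q[2]
E
python3 - <<'E'
from h import *
np.set_printoptions(precision=4,suppress=True)
z=lambda x,y:(240+x/4,160+y/4)
s=lambda x,y:(250+x/4.6,180+y/4.6)
for l,p in dict(BL=(112,40),BR=(337,35),FR=(342,187),FL=(110,192)).items(): print(l,ray("top",z(*p),.165))
for l,p in dict(lipL=(185,174),lipR=(267,171)).items(): print(l,ray("top",z(*p),.21))
for l,p in dict(hingeL=(123,272),hingeR=(342,266)).items(): print(l,ray("top",z(*p),.03))
print("pad",ray("top",z(542,380),.145))
for l,p in dict(c1=(460,305),c2=(578,478),c3=(480,487)).items(): print(l,ray("top",z(*p),.008))
for l,p in dict(FR=(278,175),BR=(205,60)).items(): print('s',l,ray("scene",s(*p),.165))
for l,p in dict(lipL=(134,172),lipR=(210,150)).items(): print('s',l,ray("scene",s(*p),.21))
for l,p in dict(c3=(515,412),c2=(605,380),c1=(412,288)).items(): print('s',l,ray("scene",s(*p),.008))
print("box",ray("top",(207,272),.05),"timer",ray("top",(311,293),.019),"small",ray("top",(490,265),.1))
E
```

```text
BL [ 0.8097 -0.0076  0.165 ]
BR [ 0.7859 -0.2062  0.165 ]
FR [ 0.6349 -0.1887  0.165 ]
FL [0.6589 0.0089 0.165 ]
lipL [ 0.6429 -0.0573  0.21  ]
lipR [ 0.6358 -0.1255  0.21  ]
hingeL [0.6463 0.0126 0.03  ]
hingeR [ 0.6233 -0.187   0.03  ]
pad [ 0.4423 -0.329   0.145 ]
c1 [ 0.5785 -0.2904  0.008 ]
c2 [ 0.3976 -0.3658  0.008 ]
c3 [ 0.4019 -0.2783  0.008 ]
s FR [ 0.619  -0.1801  0.165 ]
s BR [ 0.785  -0.2062  0.165 ]
s lipL [ 0.6402 -0.057   0.21  ]
s lipR [ 0.6312 -0.1226  0.21  ]
s c3 [ 0.4059 -0.2841  0.008 ]
s c2 [ 0.3944 -0.3721  0.008 ]
s c1 [ 0.5757 -0.2947  0.008 ]
box [0.5004 0.2485 0.05  ] timer [ 0.3823 -0.1007  0.019 ] small [ 0.3672 -0.7147  0.1   ]
```

>>> drive_tool([
  [[0.6, -1, 0.5, 0, 0, -0.5], [0.6, -1, 0.5, 0, 0, -0.5], [0.6, -1, 0.5, 0, 0, -0.5], [0.6, -1, 0.5, 0, 0, -0.5], [0.6, -1, 0, 0, 0, -0.5], [0.6, -1, 0, 0, 0, -0.5], [0.6, -1, 0, 0, 0, -0.5], [0.6, -1, 0, 0, 0, -0.5]],
], grip=0.45)

```text
time: 1.15
position: [0.3426, 0.3832, 0.4546]
tool_rot: [0.382, 0.924, -0.0, -0.0]
ft_force: [0.7, -0.2, -0.7]
grip_width: 0.0482
```

>>> drive_tool([
  [[0.6, -1, 0, 0, 0, -0.5], [0.6, -1, 0, 0, 0, -0.5], [0.6, -1, 0, 0, 0, -0.5], [0.6, -1, 0, 0, 0, -0.5], [0.6, -1, 0, 0, 0, -0.5], [0.6, -1, 0, 0, 0, -0.5], [0.6, -1, 0, 0, 0, -0.5], [0.6, -1, 0, 0, 0, -0.5]],
])

```text
time: 2.15
position: [0.4626, 0.1832, 0.4546]
tool_rot: [0.566, 0.824, -0.0, -0.0]
ft_force: [0.3, -0.2, 0.2]
grip_width: 0.048
```

>>> drive_tool([
  [[0.5, -1, 0, 0, 0, -0.5], [0.5, -1, 0, 0, 0, -0.5], [0.5, -1, 0, 0, 0, -0.5], [0.5, -1, 0, 0, 0, -0.5], [0.5, -1, 0, 0, 0, -0.5], [0.5, -1, 0, 0, 0, -0.5], [0, 0, 0, 0, 0, -0.5], [0, 0, 0, 0, 0, -0.5]],
])

```text
time: 3.15
position: [0.5374, 0.0335, 0.4543]
tool_rot: [0.725, 0.688, -0.0, -0.0]
ft_force: [0.7, -0.4, -0.5]
grip_width: 0.0478
```

>>> drive_tool([
  [[0.8, -1, 0, 0, 0, -0.2], [0.8, -1, 0, 0, 0, -0.2], [0.8, -1, 0, 0, 0, -0.2], [0.8, -1, 0, 0, 0, 0], [0.6, -1, 0, 0, 0, 0], [0, 0, 0, 0, 0, 0]],
])

```text
time: 3.9
position: [0.633, -0.0927, 0.454]
tool_rot: [0.747, 0.665, -0.0, -0.0]
ft_force: [-0.4, 0.2, -0.3]
grip_width: 0.0481
```

```bash
python3 - <<'E'
from rig import robot,camera,camera_model
import cv2
o=robot.get_obs();print(o['position'],o['tool_rot'],o['q'],o['ft_force'])
for n in ["scene","wrist","top"]:
    cv2.imwrite(f"pics/{n}1.png",camera(n)[:,:,::-1])
a=cv2.imread("pics/scene1.png")[130:290,220:430];cv2.imwrite("pics/scene1z.png",cv2.resize(a,None,fx=3.7,fy=3.7,interpolation=cv2.INTER_CUBIC))
E
```

```text
[ 0.63303081 -0.0926834   0.45395517] [ 7.46523616e-01  6.65358891e-01 -1.81707427e-04 -6.77046727e-05] [-3.19710473e-01  5.00369389e-01  1.33597365e+00 -2.56124825e-04
  1.30554848e+00 -2.04795930e-01] [-0.37172493  0.19356458 -0.29276131]
```

View pics/scene1z.png

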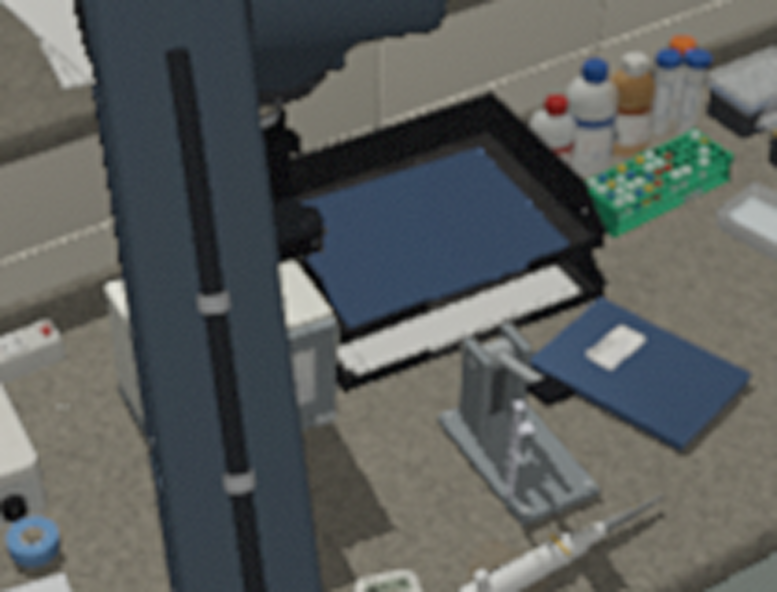

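View pics/wrist1.png

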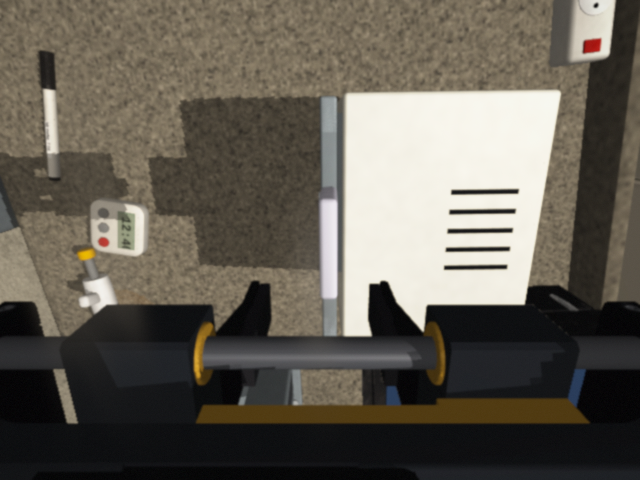

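The wrist view shows the lip edge at columns 320–338, rows 190–298, lying between the fingers (265/372). I'll check the geometry with the wrist ray.

```bash
cat >> h.py <<'E'
from scipy.spatial.transform import Rotation as Ro
def wray(px,z,pos,quat):
    m=camera_model("wrist");K=np.array(m["K"]);T=np.array(m["tool_from_camera"])
    R=Ro.from_quat(quat).as_matrix()
    d=R@T[:3,:3]@np.array([(px[0]-K[0,2])/K[0,0],-(px[1]-K[1,2])/K[1,1],-1])
    c=R@T[:3,3]+pos
    return c+d*(z-c[2])/d[2]
E
python3 - <<'E'
from h import *
np.set_printoptions(precision=4,suppress=True)
p=[0.63303081,-0.0926834,0.45395517];q=[7.46523616e-01,6.65358891e-01,-1.81707427e-04,-6.77046727e-05]
for l,px,z in [("lipBL",(337,192),.21),("lipFL",(320,192),.21),("lipFR",(321,297),.21),("lipBR",(338,297),.21),("roofFL",(345,96),.165),("roofBL",(558,92),.165),("flapFL",(321,97),.164)]:
    print(l,wray(px,z,p,q))
E
```

```text
lipBL [ 0.6489 -0.0512  0.21  ]
lipFL [ 0.6385 -0.0499  0.21  ]
lipFR [ 0.631 -0.121  0.21 ]
lipBR [ 0.6424 -0.1223  0.21  ]
roofFL [0.6623 0.0058 0.165 ]
roofBL [ 0.807  -0.0084  0.165 ]
flapFL [0.6459 0.0071 0.164 ]
```

>>> drive_tool([
  [[0.3, 0.2, -0.7, 0, 0, 0], [0, 0, -0.8, 0, 0, 0], [0, 0, -0.8, 0, 0, 0], [0, 0, -0.7, 0, 0, 0], [0, 0, -0.7, 0, 0, 0], [0, 0, 0, 0, 0, 0]],
])

```text
time: 4.8
position: [0.6394, -0.0855, 0.3602]
tool_rot: [0.746, 0.666, -0.001, -0.002]
ft_force: [-0.2, 0.4, 0.1]
grip_width: 0.0477
```

```bash
python3 - <<'E'
from rig import robot,camera,camera_model
import cv2
o=robot.get_obs();print(o['position'],o['tool_rot'],o['ft_force'])
cv2.imwrite(f"pics/w2.png",camera("wrist")[:,:,::-1])
E
```

```text
[ 0.63936961 -0.08552011  0.36020652] [ 0.74565586  0.6663283  -0.00098499 -0.00172177] [-0.17732244  0.43016627  0.14818242]
```

View pics/w2.png

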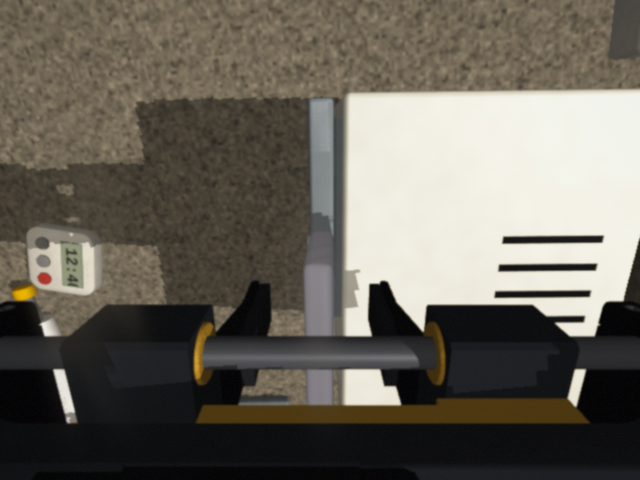

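The fingers straddle the lip: it's at column 320, with a finger on each side. Next I'll compute the arc.

```bash
cat > arc.py <<'E'
from h import *
np.set_printoptions(precision=2,suppress=True)
yaw=-.115; cx=np.array([np.cos(yaw),np.sin(yaw),0]); F=np.array([.6505,-.0875,0])
def tcp(th,ratio=.5,lead=0.0):
    s,c=np.sin(th),np.cos(th); ph=ratio*th
    # lead: displacement along opening direction (u:c, z:-s)
    u=.165*s+(.006+lead)*c; z=.03+.165*c-(.006+lead)*s
    u+=.164*np.sin(ph); z+=.164*np.cos(ph)
    return F-cx*u+np.array([0,0,z]),ph
E
python3 - <<'E'
from arc import *
prev,ph0=np.array([.6394,-.0855,.3602]),0
for i,th in enumerate(np.arange(0,1.26,.1)):
    p,ph=tcp(th,lead=.009)
    print("%.2f"%th,p.round(3),(p-prev)/.025,"turn",round(-(ph-ph0)/np.radians(6),2)); prev,ph0=p,ph
E
```

```text
0.00 [ 0.64 -0.09  0.36] [-0.15 -0.01 -0.05] turn -0.0
0.10 [ 0.61 -0.08  0.36] [-0.98  0.11 -0.1 ] turn -0.48
0.20 [ 0.59 -0.08  0.35] [-0.96  0.11 -0.18] turn -0.48
0.30 [ 0.56 -0.08  0.34] [-0.94  0.11 -0.26] turn -0.48
0.40 [ 0.54 -0.07  0.34] [-0.92  0.11 -0.34] turn -0.48
0.50 [ 0.52 -0.07  0.33] [-0.88  0.1  -0.41] turn -0.48
0.60 [ 0.5  -0.07  0.31] [-0.84  0.1  -0.49] turn -0.48
0.70 [ 0.48 -0.07  0.3 ] [-0.79  0.09 -0.55] turn -0.48
0.80 [ 0.46 -0.07  0.28] [-0.74  0.09 -0.61] turn -0.48
0.90 [ 0.44 -0.06  0.27] [-0.68  0.08 -0.67] turn -0.48
1.00 [ 0.43 -0.06  0.25] [-0.62  0.07 -0.72] turn -0.48
1.10 [ 0.41 -0.06  0.23] [-0.56  0.06 -0.77] turn -0.48
1.20 [ 0.4  -0.06  0.21] [-0.49  0.06 -0.81] turn -0.48
```

>>> drive_tool([
  [[-0.1, 0, 0, 0, 0, 0], [0, 0, 0, 0, 0, 0], [-0.5, 0.05, -0.05, 0, -0.2, 0], [-0.5, 0.05, -0.05, 0, -0.2, 0], [-0.5, 0.05, -0.1, -0.05, -0.2, 0], [-0.5, 0.05, -0.1, -0.05, -0.2, 0], [-0.5, 0.05, -0.1, 0, -0.3, 0], [-0.5, 0.05, -0.15, -0.05, -0.3, 0]],
], grip=0.65, force=20)

```text
time: 5.85
position: [0.563, -0.0787, 0.35]
tool_rot: [0.744, 0.664, 0.051, 0.057]
ft_force: [1.6, 0.4, 2.1]
grip_width: 0.0302
```

```bash
python3 - <<'E'
from rig import robot,camera,camera_model
import cv2
o=robot.get_obs();print(o['position'],o['tool_rot'],o['ft_force'])
cv2.imwrite(f"pics/w3.png",camera("wrist")[:,:,::-1])
E
```

```text
[ 0.56298804 -0.0786773   0.35000587] [0.74356804 0.6642266  0.05121455 0.05732943] [1.56577994 0.43487153 2.11427158]
```

View pics/w3.png

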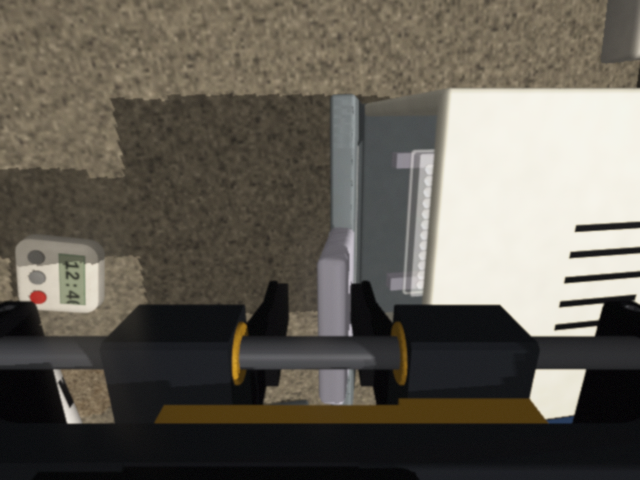

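The lip is resting on the rear finger and the chamber interior is visible, so the flap is following. I'll keep going.

>>> drive_tool([
  [[-0.5, 0.05, -0.2, 0, -0.25, 0], [-0.5, 0.05, -0.2, -0.05, -0.25, 0], [-0.9, 0.1, -0.4, -0.05, -0.5, 0], [-0.85, 0.1, -0.45, -0.05, -0.5, 0], [-0.8, 0.1, -0.55, -0.05, -0.5, 0], [-0.75, 0.1, -0.6, -0.05, -0.5, 0], [-0.7, 0.1, -0.65, -0.05, -0.5, 0], [0, 0, 0, 0, 0, 0]],
])

```text
time: 6.9
position: [0.4515, -0.0634, 0.2837]
tool_rot: [0.727, 0.652, 0.152, 0.153]
ft_force: [0.2, 1.2, 0.5]
grip_width: 0.0302
```

>>> drive_tool([
  [[-0.3, 0.05, -0.35, -0.05, -0.25, 0], [-0.3, 0.05, -0.35, 0, -0.25, 0], [-0.3, 0, -0.4, -0.05, -0.25, 0]],
])

```text
time: 7.28
position: [0.4387, -0.0607, 0.2665]
tool_rot: [0.72, 0.65, 0.174, 0.171]
ft_force: [-0.1, -0.4, 1.5]
grip_width: 0.0304
```

```bash
python3 - <<'E'
from rig import robot,camera,camera_model
import cv2
o=robot.get_obs();print(o['position'],o['tool_rot'],o['ft_force'])
for n in ["wrist","scene","top"]: cv2.imwrite(f"pics/{n}4.png",camera(n)[:,:,::-1])
E
```

```text
[ 0.43870008 -0.06067113  0.26648477] [0.71955865 0.65012894 0.17418506 0.17095984] [-0.07411866 -0.43436255  1.51655013]
```

View pics/wrist4.png

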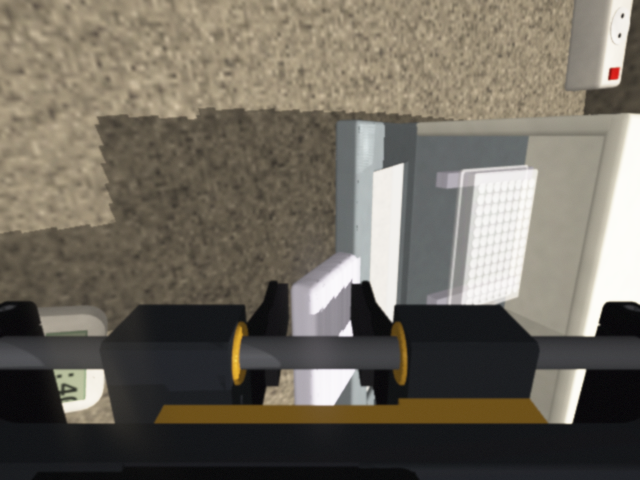

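View pics/top4.png

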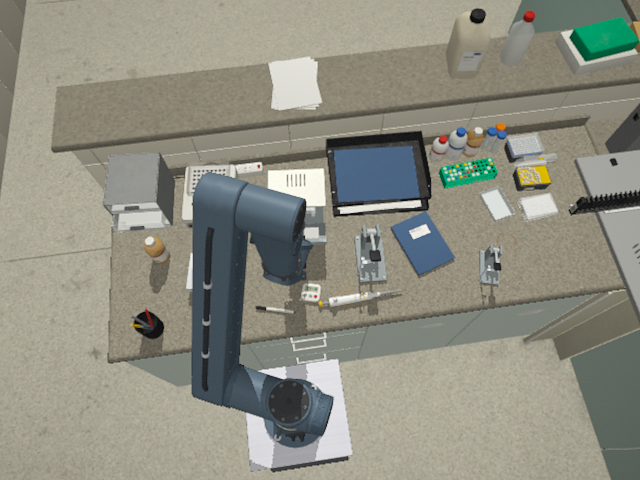

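>>> drive_tool([
  [[-0.3, 0.05, -0.35, -0.05, -0.25, 0], [-0.3, 0.05, -0.4, 0, -0.25, 0], [-0.25, 0, -0.4, -0.05, -0.25, 0], [-0.25, 0.05, -0.4, 0, -0.25, 0], [-0.2, 0, -0.4, 0, -0.25, 0], [0, 0, 0, 0, 0, 0]],
])

```text
time: 8.18
position: [0.4113, -0.0588, 0.2273]
tool_rot: [0.709, 0.641, 0.216, 0.202]
ft_force: [-9.2, 0.5, 8.9]
grip_width: 0.0304
```

```bash
python3 - <<'E'
from rig import robot,camera,camera_model
import cv2
o=robot.get_obs();print(o['position'],o['tool_rot'],o['ft_force'])
for n in ["wrist"]: cv2.imwrite(f"pics/{n}5.png",camera(n)[:,:,::-1])
E
```

```text
[ 0.41128917 -0.05875648  0.22734274] [0.70863579 0.64065868 0.21614533 0.20167542] [-9.20959029  0.51909897  8.85048811]
```

View pics/wrist5.png

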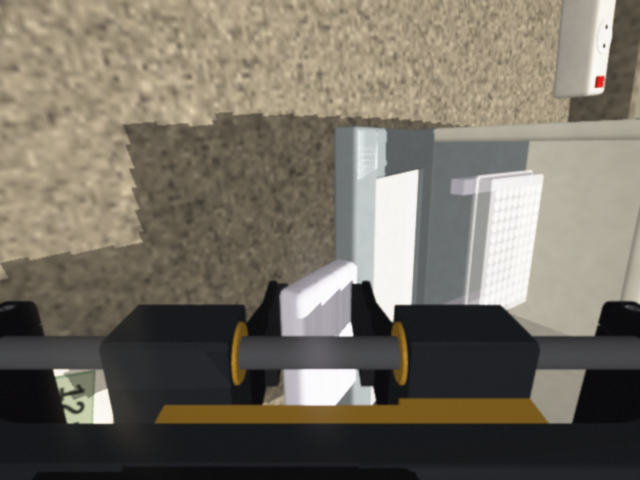

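```bash
cat >> arc.py <<'E'
def an(o,w=None):
    R=Ro.from_quat(o['tool_rot']).as_matrix(); p=np.array(o['position']); w=o['grip_width'] if w is None else w
    out={}
    for s in (1,-1):
        for d in (.182,.15,.14):
            q=p+R@np.array([0,s*w/2,d]); u=-(q-F)@cx; r=np.hypot(u,q[2]-.03)
            out[(s,d)]=(u.round(3),q[2].round(3),'ang',np.arctan2(u,q[2]-.03).round(3),'r',r.round(3))
    zt=R[:,2]; out['tilt']=np.arctan2(zt@cx,-zt[2])
    return out
E
python3 - <<'E'
from arc import *
from rig import robot
for k,v in an(robot.get_obs()).items(): print(k,v)
E
```

```text
(1, 0.182) (np.float64(0.126), np.float64(0.086), 'ang', np.float64(1.154), 'r', np.float64(0.138))
(1, 0.15) (np.float64(0.144), np.float64(0.112), 'ang', np.float64(1.052), 'r', np.float64(0.166))
(1, 0.14) (np.float64(0.15), np.float64(0.12), 'ang', np.float64(1.027), 'r', np.float64(0.175))
(-1, 0.182) (np.float64(0.151), np.float64(0.069), 'ang', np.float64(1.321), 'r', np.float64(0.156))
(-1, 0.15) (np.float64(0.169), np.float64(0.095), 'ang', np.float64(1.204), 'r', np.float64(0.181))
(-1, 0.14) (np.float64(0.175), np.float64(0.103), 'ang', np.float64(1.174), 'r', np.float64(0.19))
tilt 0.5977046773145198
```

```bash
cat >> arc.py <<'E'
cy=np.array([-cx[1],cx[0],0])
def fl(th,r,lat,n):  # n outward thickness
    s,c=np.sin(th),np.cos(th); u=r*s+n*c; z=.03+r*c-n*s
    return F-cx*u+cy*lat+np.array([0,0,z])
def wproj(p,pos,quat):
    m=camera_model("wrist");K=np.array(m["K"]);T=np.linalg.inv(np.array(m["tool_from_camera"]))
    R=Ro.from_quat(quat).as_matrix(); q=T@np.r_[R.T@(p-np.array(pos)),1]
    return np.array([K[0,2]+K[0,0]*q[0]/-q[2],K[1,2]-K[1,1]*q[1]/-q[2]]).round(0)
E
python3 - <<'E'
from arc import *
p=[0.41128917,-0.05875648,0.22734274];q=[0.70863579,0.64065868,0.21614533,0.20167542]
for th in (.9,1.0,1.1,1.15): print(th,[wproj(fl(th,r,l,n),p,q) for r,l,n in ((.134,.098,0),(.134,.098,.012),(.18,.035,0),(.18,.035,.012))])
E
```

```text
0.9 [array([439., 113.]), array([408., 114.]), array([424., 304.]), array([387., 300.])]
1.0 [array([405., 114.]), array([376., 115.]), array([370., 297.]), array([338., 292.])]
1.1 [array([374., 115.]), array([348., 117.]), array([323., 288.]), array([295., 283.])]
1.15 [array([359., 116.]), array([335., 117.]), array([302., 284.]), array([277., 278.])]
```

```bash
python3 - <<'E'
from arc import *
prev,ph0=np.array([0.4113,-0.0588,.2273]),.598
ths=np.r_[np.arange(1.1,-.01,-.1)]
for i,th in enumerate(ths):
    lead=np.interp(th,[0,.9,1.1],[-.010,-.008,0.0])
    s,c=np.sin(th),np.cos(th); ph=.5*th; r=.171
    u=r*s+(.006+lead)*c+.164*np.sin(ph); z=.03+r*c-(.006+lead)*s+.164*np.cos(ph)
    p=F-cx*u+np.array([0,0,z])
    print("%.2f"%th,p.round(3),(p-prev)/.025,"turn",round((ph0-ph)/np.radians(6),2)); prev,ph0=p,ph
E
```

```text
1.10 [ 0.41 -0.06  0.24] [-0.   -0.04  0.59] turn 0.46
1.00 [ 0.43 -0.06  0.27] [ 0.69 -0.08  0.9 ] turn 0.48
0.90 [ 0.45 -0.06  0.29] [ 0.78 -0.09  0.84] turn 0.48
0.80 [ 0.47 -0.07  0.3 ] [ 0.76 -0.09  0.65] turn 0.48
0.70 [ 0.49 -0.07  0.32] [ 0.81 -0.09  0.59] turn 0.48
0.60 [ 0.51 -0.07  0.33] [ 0.86 -0.1   0.52] turn 0.48
0.50 [ 0.53 -0.07  0.34] [ 0.91 -0.1   0.44] turn 0.48
0.40 [ 0.56 -0.08  0.35] [ 0.94 -0.11  0.36] turn 0.48
0.30 [ 0.58 -0.08  0.36] [ 0.97 -0.11  0.28] turn 0.48
0.20 [ 0.6  -0.08  0.36] [ 0.99 -0.11  0.2 ] turn 0.48
0.10 [ 0.63 -0.09  0.36] [ 1.01 -0.12  0.11] turn 0.48
-0.00 [ 0.65 -0.09  0.36] [ 1.01 -0.12  0.03] turn 0.48
```

>>> drive_tool([
  [[0, 0, 0.3, 0.03, 0.23, 0], [0, 0, 0.3, 0.03, 0.23, 0], [0.35, -0.05, 0.45, 0.03, 0.24, 0], [0.35, -0.05, 0.45, 0.03, 0.24, 0], [0.4, -0.05, 0.4, 0.03, 0.24, 0], [0.4, -0.05, 0.4, 0.03, 0.24, 0], [0.4, -0.05, 0.3, 0.03, 0.24, 0], [0.4, -0.05, 0.3, 0.03, 0.24, 0]],
])

```text
time: 9.22
position: [0.4599, -0.0642, 0.2891]
tool_rot: [0.726, 0.655, 0.163, 0.134]
ft_force: [-2.3, 2.4, -0.8]
grip_width: 0.0305
```

```bash
python3 - <<'E'
from arc import *
from rig import robot,camera,camera_model
import cv2
o=robot.get_obs();print(o['position'],o['tool_rot'],o['ft_force'])
cv2.imwrite(f"pics/w6.png",camera("wrist")[:,:,::-1])
for k,v in an(o).items(): print(k,v)
E
```

```text
[ 0.46 -0.06  0.29] [0.73 0.65 0.16 0.13] [-2.27  2.35 -0.85]
(1, 0.182) (np.float64(0.104), np.float64(0.129), 'ang', np.float64(0.808), 'r', np.float64(0.144))
(1, 0.15) (np.float64(0.117), np.float64(0.159), 'ang', np.float64(0.738), 'r', np.float64(0.174))
(1, 0.14) (np.float64(0.121), np.float64(0.168), 'ang', np.float64(0.721), 'r', np.float64(0.183))
(-1, 0.182) (np.float64(0.132), np.float64(0.117), 'ang', np.float64(0.987), 'r', np.float64(0.158))
(-1, 0.15) (np.float64(0.145), np.float64(0.146), 'ang', np.float64(0.895), 'r', np.float64(0.186))
(-1, 0.14) (np.float64(0.149), np.float64(0.155), 'ang', np.float64(0.871), 'r', np.float64(0.195))
tilt 0.419878251542697
```

View pics/w6.png

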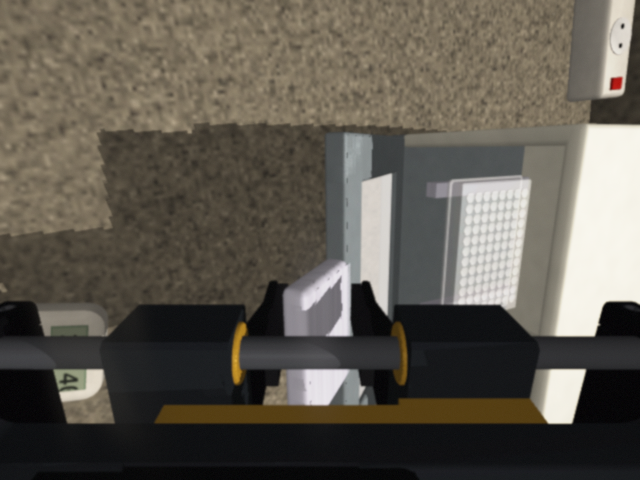

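The lip is moving back up on the front finger. I'll continue.

>>> drive_tool([
  [[0.4, -0.05, 0.3, 0.03, 0.24, 0], [0.4, -0.05, 0.3, 0.03, 0.24, 0], [0.85, -0.1, 0.5, 0.05, 0.48, 0], [0.9, -0.1, 0.45, 0.05, 0.48, 0], [0.95, -0.1, 0.35, 0.05, 0.48, 0], [0.95, -0.1, 0.3, 0.05, 0.48, 0], [0.5, -0.05, 0.1, 0.03, 0.24, 0], [0.5, -0.05, 0.1, 0.03, 0.24, 0]],
])

```text
time: 10.28
position: [0.5972, -0.0799, 0.3495]
tool_rot: [0.745, 0.664, 0.063, 0.024]
ft_force: [-2.6, -0.1, 2.2]
grip_width: 0.03
```

```bash
python3 - <<'E'
from arc import *
from rig import robot,camera,camera_model
import cv2
o=robot.get_obs();print(o['position'],o['tool_rot'],o['ft_force'])
cv2.imwrite(f"pics/w7.png",camera("wrist")[:,:,::-1])
for k,v in an(o).items(): print(k,v)
E
```

```text
[ 0.6  -0.08  0.35] [0.74 0.66 0.06 0.02] [-2.63 -0.09  2.16]
(1, 0.182) (np.float64(0.017), np.float64(0.171), 'ang', np.float64(0.122), 'r', np.float64(0.142))
(1, 0.15) (np.float64(0.021), np.float64(0.203), 'ang', np.float64(0.121), 'r', np.float64(0.174))
(1, 0.14) (np.float64(0.022), np.float64(0.213), 'ang', np.float64(0.121), 'r', np.float64(0.184))
(-1, 0.182) (np.float64(0.047), np.float64(0.167), 'ang', np.float64(0.33), 'r', np.float64(0.145))
(-1, 0.15) (np.float64(0.051), np.float64(0.199), 'ang', np.float64(0.292), 'r', np.float64(0.177))
(-1, 0.14) (np.float64(0.052), np.float64(0.209), 'ang', np.float64(0.283), 'r', np.float64(0.186))
tilt 0.11953329583883056
```

View pics/w7.png

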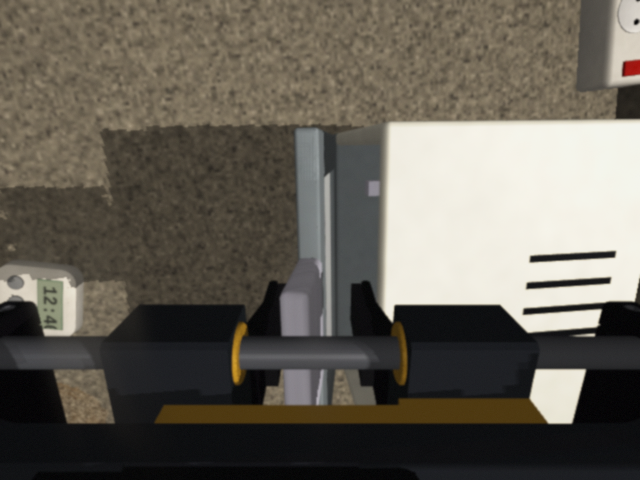

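>>> drive_tool([
  [[0, 0, 0.4, 0, 0, 0], [0.35, -0.05, 0.05, 0, 0, 0], [0.35, -0.05, 0, 0, 0, 0], [0.35, -0.05, 0, 0, 0, 0], [0.3, 0, 0, 0, 0, 0], [0.2, 0, 0, 0, 0, 0], [0, 0, 0, 0, 0, 0]],
])

```text
time: 11.2
position: [0.6338, -0.0838, 0.3599]
tool_rot: [0.744, 0.665, 0.061, 0.02]
ft_force: [-12.2, -2.2, 7.7]
grip_width: 0.0305
```

```bash
python3 - <<'E'
from arc import *
from rig import robot,camera,camera_model
import cv2
o=robot.get_obs();print(o['position'],o['tool_rot'],o['ft_force'])
cv2.imwrite(f"pics/w8.png",camera("wrist")[:,:,::-1])
for k,v in an(o).items(): print(k,v)
E
```

```text
[ 0.63 -0.08  0.36] [0.74 0.67 0.06 0.02] [-12.16  -2.23   7.71]
(1, 0.182) (np.float64(-0.018), np.float64(0.181), 'ang', np.float64(-0.12), 'r', np.float64(0.152))
(1, 0.15) (np.float64(-0.015), np.float64(0.213), 'ang', np.float64(-0.08), 'r', np.float64(0.183))
(1, 0.14) (np.float64(-0.014), np.float64(0.223), 'ang', np.float64(-0.071), 'r', np.float64(0.193))
(-1, 0.182) (np.float64(0.012), np.float64(0.178), 'ang', np.float64(0.081), 'r', np.float64(0.148))
(-1, 0.15) (np.float64(0.016), np.float64(0.209), 'ang', np.float64(0.086), 'r', np.float64(0.18))
(-1, 0.14) (np.float64(0.017), np.float64(0.219), 'ang', np.float64(0.088), 'r', np.float64(0.19))
tilt 0.11136449854296544
```

View pics/w8.png

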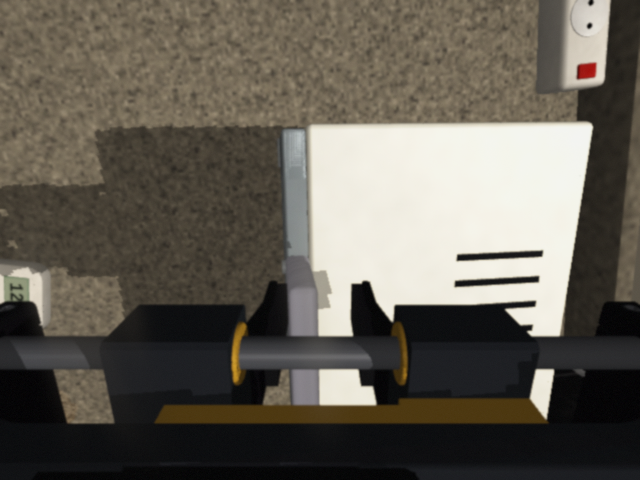

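The flap looks shut: the dark gap has closed, the reaction is 12 N, and the finger is at u=12 mm, which is the flap thickness. I'll push a little more, hold, back off to centre and lift.

>>> drive_tool([
  [[0.15, 0, 0, 0, 0, 0], [0, 0, 0, 0, 0, 0], [0, 0, 0, 0, 0, 0], [-0.3, 0, 0, 0, 0, 0], [-0.25, 0.05, 0, 0, 0, 0], [0, 0, 0, 0, 0, 0]],
])

```text
time: 12.0
position: [0.6265, -0.0822, 0.3604]
tool_rot: [0.744, 0.664, 0.065, 0.025]
ft_force: [0.3, -0.0, -0.4]
grip_width: 0.0304
```

```bash
python3 - <<'E'
from arc import *
from rig import robot
o=robot.get_obs();print(o['position'],o['tool_rot'],o['ft_force'])
for k,v in an(o).items(): print(k,v)
E
```

```text
[ 0.63 -0.08  0.36] [0.74 0.66 0.07 0.02] [ 0.32 -0.05 -0.37]
(1, 0.182) (np.float64(-0.013), np.float64(0.182), 'ang', np.float64(-0.086), 'r', np.float64(0.153))
(1, 0.15) (np.float64(-0.009), np.float64(0.214), 'ang', np.float64(-0.05), 'r', np.float64(0.184))
(1, 0.14) (np.float64(-0.008), np.float64(0.224), 'ang', np.float64(-0.041), 'r', np.float64(0.194))
(-1, 0.182) (np.float64(0.017), np.float64(0.178), 'ang', np.float64(0.115), 'r', np.float64(0.149))
(-1, 0.15) (np.float64(0.021), np.float64(0.21), 'ang', np.float64(0.116), 'r', np.float64(0.181))
(-1, 0.14) (np.float64(0.022), np.float64(0.22), 'ang', np.float64(0.117), 'r', np.float64(0.191))
tilt 0.12407115604113104
```

>>> drive_tool([
  [[0, 0, 0.4, 0, 0, 0], [0, 0, 0.8, 0, 0, 0], [0, 0, 1, 0, 0, 0], [0, 0, 1, 0, 0, 0], [-0.3, 0, 0, 0.1, 0.6, 0], [-0.3, 0, 0, 0.1, 0.6, 0], [0, 0, 0, 0, 0, 0]],
], force=20)

```text
time: 12.88
position: [0.6115, -0.0823, 0.4411]
tool_rot: [0.747, 0.664, 0.026, -0.024]
ft_force: [-0.2, -0.2, 0.3]
grip_width: 0.0306
```

```bash
python3 - <<'E'
from arc import *
from rig import robot,camera
import cv2
o=robot.get_obs();print(o['position'].tolist(),o['tool_rot'].tolist(),o['ft_force'])
cv2.imwrite(f"pics/w9.png",camera("wrist")[:,:,::-1])
p,q=o['position'],o['tool_rot']
for th in (0,.03,.06,.12): print(th,[wproj(fl(th,r,l,n),p,q) for r,l,n in ((.134,.098,0),(.134,.098,.012),(.18,.035,0),(.18,.035,.012))])
print(wproj(F+cy*.1+[0,0,.165],p,q))
E
```

```text
[0.6114912849595957, -0.08231655145156003, 0.4411098174705944] [0.7471753293029585, 0.6636842726589357, 0.025560008643233174, -0.02447242252726445] [-0.16 -0.16  0.29]
0 [array([377., 132.]), array([359., 132.]), array([385., 236.]), array([365., 236.])]
0.03 [array([371., 132.]), array([353., 132.]), array([376., 236.]), array([356., 236.])]
0.06 [array([365., 132.]), array([347., 132.]), array([367., 236.]), array([347., 236.])]
0.12 [array([353., 132.]), array([336., 132.]), array([349., 236.]), array([329., 235.])]
[377. 129.]
```

View pics/w9.png

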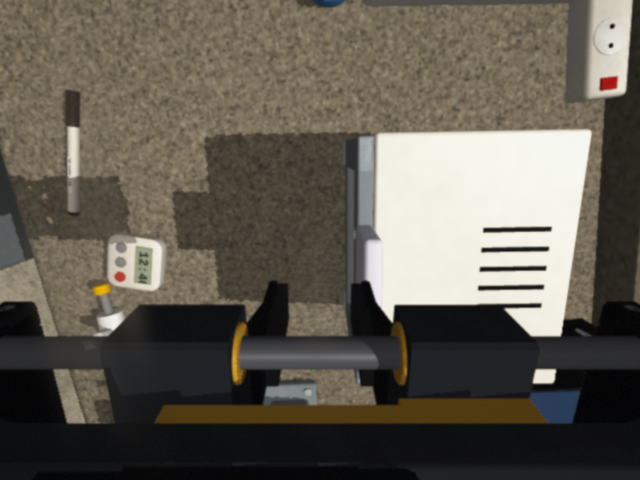

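Lip and flap edges line up with the roof front (columns 374–383), so the flap is shut. Next I'll level the tool, close the fingers, and go just beyond the pad to measure it.

```bash
python3 - <<'E'
from arc import *
q=[0.7471753293029585, 0.6636842726589357, 0.025560008643233174, -0.02447242252726445]
a=np.arctan2(.6637,.7472)
yaw=-.08; phi=(yaw+np.pi/2)/2
t=Ro.from_quat([np.cos(phi),np.sin(phi),0,0])
print((t*Ro.from_quat(q).inv()).as_rotvec()/np.radians(6))
E
```

```text
[-0.67  0.04  0.36]
```

>>> drive_tool([
  [[0, 0, 0.2, -0.35, 0, 0.2], [-0.5, -0.9, 0, -0.3, 0, 0.15], [-0.7, -1, 0, 0, 0, 0], [-0.7, -1, 0, 0, 0, 0], [-0.7, -1, 0, 0, 0, 0], [-0.7, -1, 0, 0, 0, 0], [-0.7, -1, 0, 0, 0, 0], [-0.7, -1, 0, 0, 0, 0]],
], grip=1)

```text
time: 13.92
position: [0.4933, -0.2556, 0.4459]
tool_rot: [0.735, 0.678, 0.002, 0.001]
ft_force: [1.0, -1.1, 0.2]
grip_width: 0.0005
```

>>> drive_tool([
  [[-0.6, -1, 0, 0, 0, 0], [-0.6, -1, 0, 0, 0, 0], [-0.6, -1, 0, 0, 0, 0], [-0.6, -1, 0, 0, 0, 0], [0, -1, 0, 0, 0, 0], [0, -1, 0, 0, 0, 0], [0, 0, 0, 0, 0, 0]],
])

```text
time: 14.8
position: [0.4336, -0.4064, 0.4457]
tool_rot: [0.736, 0.677, 0.001, 0.001]
ft_force: [0.1, -0.1, 0.7]
grip_width: 0.0008
```

```bash
python3 - <<'E'
from arc import *
from rig import robot,camera
import cv2
o=robot.get_obs();print(o['position'].tolist(),o['tool_rot'].tolist(),o['ft_force'],o['grip_width'])
cv2.imwrite(f"pics/w10.png",camera("wrist")[:,:,::-1])
E
```

```text
[0.4336285473836213, -0.40637117437749826, 0.445673073988042] [0.735757044849627, 0.6772439154694786, 0.0013067934553283064, 0.0007363454208303767] [ 0.06 -0.09  0.73] 0.000805595096019199
```

View pics/w10.png

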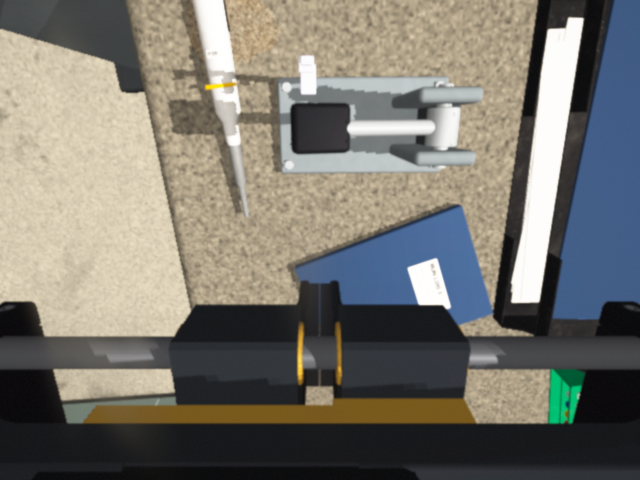

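The pad is at wrist (292–350, 103–153), centre (321,128), with the lever bar at (400,128) and the pointer post at (308,75).

```bash
python3 - <<'E'
from h import *
np.set_printoptions(precision=4,suppress=True)
p=[0.4336285473836213,-0.40637117437749826,0.445673073988042];q=[0.735757044849627,0.6772439154694786,0.0013067934553283064,0.0007363454208303767]
print(wray((321,128),.147,p,q),wray((440,127),.118,p,q), wray((308,60),.15,p,q))
for c in ((279,76),(281,172)): print(wray(c,.008,p,q))
E
```

```text
[ 0.4426 -0.3264  0.147 ] [ 0.5382 -0.334   0.118 ] [ 0.4374 -0.2813  0.15  ]
[ 0.404  -0.2726  0.008 ]
[ 0.3947 -0.3719  0.008 ]
```

>>> drive_tool([
  [[0.1, 0.8, 0, 0, 0, 0], [0, 0.8, 0, 0, 0, 0], [0, 0.8, -0.3, 0, 0, 0], [0, 0.8, -0.5, 0, 0, 0], [0, 0, -0.9, 0, 0, 0], [0, 0, -0.9, 0, 0, 0], [0, 0, -0.9, 0, 0, 0], [0, 0, 0, 0, 0, 0]],
])

```text
time: 15.85
position: [0.4356, -0.3223, 0.3568]
tool_rot: [0.735, 0.678, 0.002, -0.003]
ft_force: [0.7, 0.2, 0.7]
grip_width: 0.0005
```

```bash
python3 - <<'E'
from arc import *
from rig import robot,camera
import cv2
o=robot.get_obs();print(o['position'].tolist(),o['tool_rot'].tolist(),o['ft_force'],o['grip_width'])
for n in ("scene","top"):
    cv2.imwrite(f"pics/{n}11.png",camera(n)[:,:,::-1])
a=cv2.imread("pics/scene11.png")[170:300,270:440];b=cv2.imread("pics/top11.png")[160:290,250:420]
cv2.imwrite("pics/c11.png",np.vstack([cv2.resize(x,(392,300),interpolation=cv2.INTER_CUBIC) for x in (a,b)]))
E
```

```text
[0.4356493336185565, -0.3223304952078216, 0.3568194649474693] [0.7347372953124827, 0.6783433821046178, 0.0019354116875214711, -0.0027598937236806417] [0.69 0.18 0.69] 0.0004729732284542318
```

View pics/c11.png

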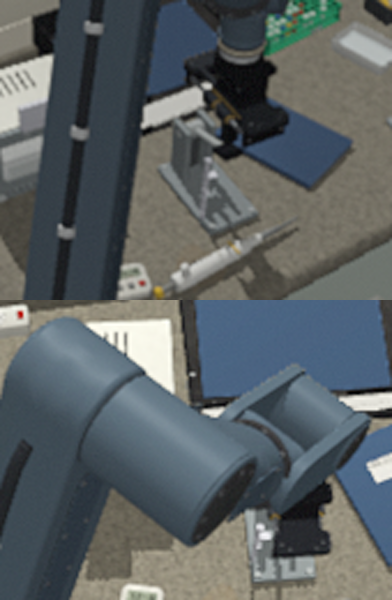

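The fingertip is above the pad. I'll press in slow steps while watching the force.

>>> drive_tool([
  [[0, -0.2, -0.3, 0, 0, 0], [0, 0, -0.4, 0, 0, 0], [0, 0, -0.3, 0, 0, 0], [0, 0, -0.3, 0, 0, 0], [0, 0, -0.2, 0, 0, 0], [0, 0, -0.2, 0, 0, 0], [0, 0, 0, 0, 0, 0]],
])

```text
time: 16.82
position: [0.4359, -0.3298, 0.3153]
tool_rot: [0.735, 0.678, 0.002, -0.001]
ft_force: [-3.0, 0.1, 5.8]
grip_width: 0.0003
```

>>> drive_tool([
  [[0, 0.1, -0.2, 0, 0, 0], [0, 0, -0.2, 0, 0, 0], [0, 0, -0.2, 0, 0, 0], [0, 0, 0, 0, 0, 0], [0, 0, 0, 0, 0, 0]],
])

```text
time: 17.45
position: [0.4358, -0.3281, 0.3011]
tool_rot: [0.735, 0.678, 0.001, 0.0]
ft_force: [-4.7, -0.9, 7.3]
grip_width: 0.0004
```

```bash
python3 - <<'E'
from arc import *
from rig import robot,camera
import cv2
o=robot.get_obs();print(o['position'].tolist(),o['tool_rot'].tolist(),o['ft_force'],o['moment'])
for n in ("scene","wrist"):
    cv2.imwrite(f"pics/{n}12.png",camera(n)[:,:,::-1])
a=cv2.imread("pics/scene12.png")[205:285,320:420]
cv2.imwrite("pics/c12.png",cv2.resize(a,(700,560),interpolation=cv2.INTER_CUBIC))
E
```

```text
[0.43579367228694, -0.3280930219640318, 0.3010843754758583] [0.7350818185334603, 0.6779777814218454, 0.0008750361031969946, 0.00028683038751887936] [-4.67 -0.9   7.27] [-0.49  0.86 -0.01]
```

View pics/c12.png

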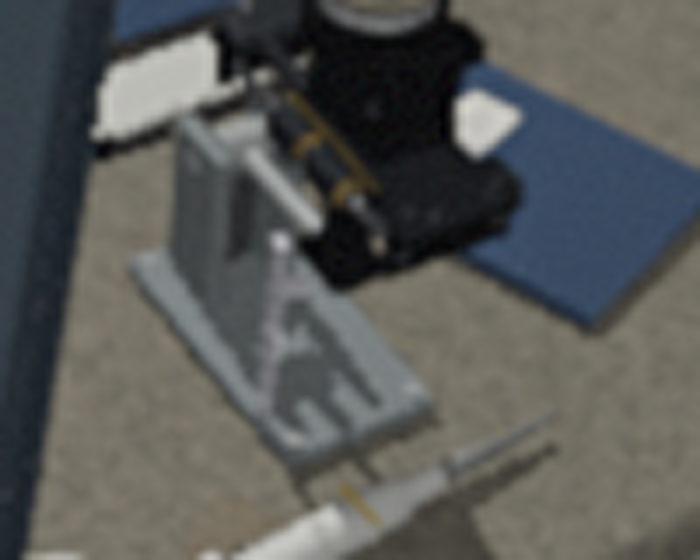

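View pics/wrist12.png

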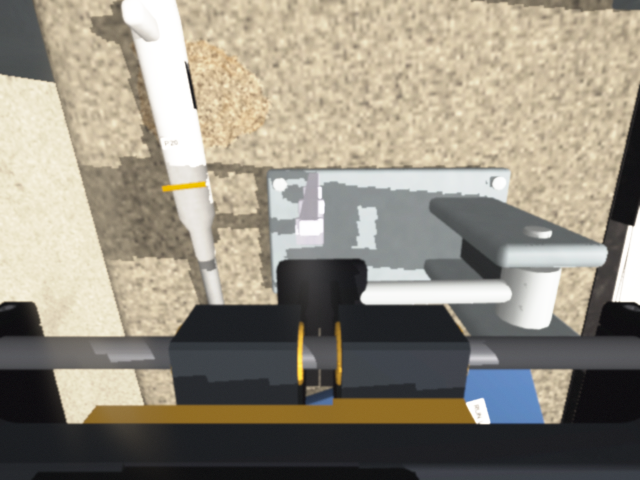

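Both measurements agree at about 0.27 rad: tip height 119 mm and 7.3 N. A slight further press, then hold.

>>> drive_tool([
  [[0, 0, -0.1, 0, 0, 0], [0, 0, 0, 0, 0, 0], [0, 0, 0, 0, 0, 0], [0, 0, 0, 0, 0, 0], [0, 0, 0, 0, 0, 0], [0, 0, 0, 0, 0, 0], [0, 0, 0, 0, 0, 0], [0, 0, 0, 0, 0, 0]],
])

```text
time: 18.55
position: [0.4357, -0.3281, 0.2987]
tool_rot: [0.735, 0.678, 0.001, 0.0]
ft_force: [-4.6, -1.2, 7.7]
grip_width: 0.0005
```

```bash
python3 - <<'E'
from arc import *
from rig import robot,camera
import cv2
o=robot.get_obs();print(o['position'].tolist(),o['ft_force'],o['time'])
for n in ("top","scene"): cv2.imwrite(f"pics/{n}13.png",camera(n)[:,:,::-1])
a=cv2.imread("pics/scene13.png")[170:290,220:400];b=cv2.imread("pics/top13.png")[140:320,120:400]
cv2.imwrite("pics/c13.png",np.vstack([cv2.resize(x,(440,295),interpolation=cv2.INTER_CUBIC) for x in (a,b)]))
o=robot.get_obs();print(o['position'].tolist(),o['ft_force'],o['time'])
E
```

```text
[0.43569589802366515, -0.32805723489669397, 0.2987440186664563] [-4.57 -1.19  7.69] 18.55
[0.4357066399349854, -0.32803085743179167, 0.29872526993766035] [-4.19 -2.44  7.04] 18.65
```

View pics/c13.png

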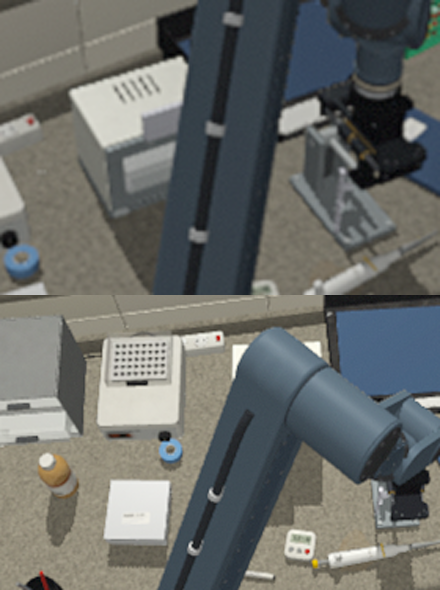

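The flap is shut, the bystanders haven't moved, and the lever is steady at tip height 117 mm and about 7.5 N. I'm handing in.

```bash
python3 - <<'E'
from rig import robot
print(robot.hand_in()); o=robot.get_obs(); print(o['time'],o['position'],o['ft_force'])
E
```

```text
the job is handed in; nothing more can be done
None
the job is handed in; nothing more can be done
```

The job is handed in, at about 18.7 s on the robot's clock. No verdict was reported, so what follows rests on my own measurements.

- **Flap opened:** I hooked the lip between the half-closed fingers and pulled it down to its stop. Finger geometry and the wrist picture both put it at about 1.15 rad.
- **Flap shut:** I pushed it back up against a 12 N reaction. The wrist picture afterwards showed it flush with the chamber front, at about 0 rad.
- **Lever held:** I pressed the larger stand's lever with closed fingers and kept it there. The fingertips were at 117 mm (middle position is 116 mm) with a steady push of 7 to 8 N, which is about 0.29 rad. The closest it came to the bottom stop was this final position.
- **Bystanders:** The last pictures showed no visible movement of the cryo box, tape roll, timer or bottle. I judged this by eye and did not measure it.

One reading was not purely downward: the lever press also showed about 4.5 N sideways. I took it as friction at the pad and did not correct it. The camera estimates of the lip and chamber front differed by up to about 8 mm between views. I used the wrist camera's values, and the contacts agreed with them.

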